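Stopper, mix and line up the flux bottles

ROBOT

A 6-joint arm with a two-finger parallel gripper is mounted at the origin on the work surface. World frame = base frame: x ahead of the robot, y to its left, z up, the work surface at z = 0. Lengths are in m, angles in rad, forces in N, time in s.
With the tool pointing down it reaches from about 0.375 to 0.925 m from the base axis. Payload 5.7 kg.
Tool frame: the origin (TCP) lies midway between the tips of the shut fingers; the grasp point (between the pads) lies 19 mm behind it; z points along the fingers, y is the line along which they close (so a half turn about z gives the same grasp; the last joint's range is limited). The gripper opens to 88 mm and grips with 3 to 60 N. Pads are 20 mm wide; open, the fingers measure 115 mm over their backs; the gripper's body (75 mm by 178 mm) begins 61 mm behind the grasp point.
Start: joints at [-1.335, 0.359, 1.51, -0, 1.272, -0.115], TCP at [0.206, -0.563, 0.223] pointing down, gripper open.
Joint ranges: [-2.97, 2.97], [-1.01, 2.36], [0.21, 2.38], [-0.96, 4.11], [0.2, 2.71], [-2.98, 2.98]. Speed limits (rad/s): [2.39, 2.39, 3.14, 3.14, 3.14, 3.14].

INTERFACE

Orientations are given as a unit quaternion [x, y, z, w].
In Python, from bench import move_ptp, servo_line, goto_joints, move_gripper, sleep, inverse_kinematics, capture, PlanningError, close_job, spot_in, silhouettes, current_clock, current_joint_pos, current_qvel, current_joint_torque, current_position, current_orientation, current_force, current_torque, current_finger_gap, current_grip_force gives the robot as it stands. Calls block until the motion is done:
- move_ptp(position, orientation): joint-space move of the TCP to a pose.
- servo_line(position, orientation=None, rate=0.15, contact_N=None): straight line of the TCP; orientation=None keeps the orientation; rate is the mean speed in m/s. With contact_N (N) it stops when the force on the tool has changed by that much, and returns True; else False.
- goto_joints(angles): joint-space move.
- move_gripper(opening): finger opening in m; the grip force is fixed at half the most; returns when the fingers have stopped.
- sleep(seconds).
- inverse_kinematics(position, orientation): joint angles nearest the present ones, or None.
- capture(name): name is "side" or "top" or "wrist"; returns a dict with "image" (420x560x3 uint8, blue, green, red), "range_z" (420x560 float32, m along the optical axis (not along the pixel's ray), 0 where there is no reading), "intrinsics" (3x3 intrinsics, pixels), "k1" (the pictures are not rectified: a ray, as slopes to the right and down, at radius r is drawn at 1 + k1 r^2 times it, then the intrinsics apply), "R" (3x3) and "t" (3): a world point X has camera coordinates R X + t. Camera axes: x right, y down, z forward; pixel columns grow to the right and rows downward; lengths in m; the calibration is good to about 2 mm. A picture is of the moment at which its call begins.
A pose or a line that the arm cannot do raises PlanningError and nothing moves.
- close_job(): hands the job in; it is judged then, once.
Trained networks look in the newest picture that a camera, given by its name, has taken for a name from the list of things; names that differ only in an ending like _2 or _b are one class to them, and where a whole thing is asked for, a point or a joint stands for the part that bears it (a point fixed in the world has none). Each returns a list of dicts, best first, with "conf" (0 to 1); they miss things now and then, are a little off and sometimes report something else, mostly with a low value. They report only what shows in the picture. A call takes as long as a camera call. They do not tell look-alikes from the thing itself.
- spot_in(camera, query): "xy" ([column, row] in pixels, amid what is visible of it).
- silhouettes(camera, query): "region" (420x560 bool, what is visible of it) and "xy" ([column, row] in pixels, amid what is visible of it).
Readings, each from a call of its own:
- current_clock(): time.
- current_joint_pos(): joint angles.
- current_qvel(): joint speeds.
- current_joint_torque(): joint torques, N m.
- current_position(): TCP position.
- current_orientation(): TCP orientation.
- current_force(): force on the tool from outside, world axes, zero at the start.
- current_torque(): the same for the moment, N m.
- current_finger_gap(): finger opening in m.
- current_grip_force(): force on a finger pad.
Only numpy, scipy, OpenCV 4.12 (cv2) and the standard library are available. Lean on these libraries where they do the work, as an engineer would, in place of code of your own. Each camera call takes 0.05 s, during which the arm holds its last target. There are 200 camera calls.

TASK

Close each small glass bottle standing open on the goldsmith's bench with the stopper of its own colour, pushed fully home. Then, taking the bottles that are there in the order amber, green, blue, hold each stoppered bottle upright on the middle of the mixer's sprung pad and press the pad all the way down for two seconds. Finally all bottles must stand upright and stoppered in the row on the dark board, each inside a white ring of its own; do not disturb the other things on the bench.

Things in the scene. Friction and masses are not known exactly. Their poses are not given: they have to be found in the camera images.
- bottle_amber: small amber glass bottle, 54 mm in diameter with straight sides up to 58 mm and a paper label, then a flat shoulder and a neck of 38 mm outer diameter; open mouth of 30 mm bore at 84 mm height, bore 23 mm deep; 0.2 kg. Origin: centre of the underside; z up through the mouth. May be absent
- stopper_amber: orange (amber) stopper of the amber bottle: tapered plug 20 mm long (17 mm wide at its tip, 25 at the top), then a flange 36 mm wide and 4 thick, then a round grip 20 mm wide and 16 tall. Origin: centre of the tip; z from tip to grip. Starts upright in the block, flange on its top. Seated, the flange rests on the mouth and the origin is 64 mm above the bottle's underside
- bottle_green: small green glass bottle, 54 mm in diameter with straight sides up to 58 mm and a paper label, then a flat shoulder and a neck of 38 mm outer diameter; open mouth of 30 mm bore at 84 mm height, bore 23 mm deep; 0.2 kg. Origin: centre of the underside; z up through the mouth. May be absent
- stopper_green: green stopper of the green bottle: tapered plug 20 mm long (17 mm wide at its tip, 25 at the top), then a flange 36 mm wide and 4 thick, then a round grip 20 mm wide and 16 tall. Origin: centre of the tip; z from tip to grip. Starts upright in the block, flange on its top. Seated, the flange rests on the mouth and the origin is 64 mm above the bottle's underside
- bottle_blue: small blue glass bottle, 54 mm in diameter with straight sides up to 58 mm and a paper label, then a flat shoulder and a neck of 38 mm outer diameter; open mouth of 30 mm bore at 84 mm height, bore 23 mm deep; 0.2 kg. Origin: centre of the underside; z up through the mouth. May be absent
- stopper_blue: blue stopper of the blue bottle: tapered plug 20 mm long (17 mm wide at its tip, 25 at the top), then a flange 36 mm wide and 4 thick, then a round grip 20 mm wide and 16 tall. Origin: centre of the tip; z from tip to grip. Starts upright in the block, flange on its top. Seated, the flange rests on the mouth and the origin is 64 mm above the bottle's underside
- block: light wooden stopper block, fixed, 60 mm (x) by 200 mm (y) by 34 mm high, with three holes 65 mm apart along its y; origin: centre of the underside
- mixer: grey bench mixer, fixed, 150 mm (x) by 130 mm (y), casing 70 mm high, black collar to 74 mm, with a round black sprung pad on top at its centre; origin: centre of the underside
- pad (a joint): how far the mixer's pad is pressed, m: 0 up, 0.008 fully down. The spring takes about 5.5 N to start and 13 N to press fully down
- pad_top (a point): centre of the pad's top face (rubber disc, 76 mm in diameter), 92 mm above the table when up; moves down with the pad
- board: dark wooden board lying fixed on the table, 120 mm (x) by 270 mm (y) by 8 mm thick, with three white painted rings (inner diameter 74 mm) in a row, 85 mm apart along its y; origin: centre of the underside
- ring0 (a point): centre of the first (board -y) white ring, on the board's top face, 8 mm above the table
- ring1 (a point): centre of the middle white ring, on the board's top face, 8 mm above the table
- ring2 (a point): centre of the last (board +y) white ring, on the board's top face, 8 mm above the table
- driver: screwdriver lying on the table, 150 mm long; not part of the job. Origin: below its middle, x along it to the working end
- bench_brush: brush lying on the table, 170 mm long; not part of the job. Origin: below its middle, x along it to the working end
- wax_block: green wax block, 50 x 30 x 20 mm; not part of the job. Origin: centre of the underside
- crucible: white ceramic crucible, 44 mm wide, 30 mm tall; not part of the job. Origin: centre of the underside
Things that resemble listed ones, but are neither listed nor needed, are in the scene too. Several things have the shape of the bottle_blue; the one meant has the colours described above.

How it is judged:
On the way, in this order (a step that is already met when the one before it is completed fails the run):
1. the amber bottle, stoppered and held upright by the fingers, presses the mixer pad fully down (its underside within 1.4 mm of the pad's lowest level, 84 mm) for 1 s (z of bottle_amber in the frame of mixer between 0.079 and 0.0854 m and horizontal distance between bottle_amber and pad_top below 0.018 m and contact force between bottle_amber and mixer above 1 N and contact force between the fingers and bottle_amber above 0.5 N and angle between bottle_amber's own z axis and vertical below 0.2 rad and horizontal distance between stopper_amber and bottle_amber below 0.008 m and z of stopper_amber in the frame of bottle_amber between 0.06 and 0.0675 m and angle between the z axis of stopper_amber and the z axis of bottle_amber, either way round below 0.12 rad), for 1 s.
2. the green bottle, stoppered and held upright by the fingers, presses the mixer pad fully down (its underside within 1.4 mm of the pad's lowest level, 84 mm) for 1 s (z of bottle_green in the frame of mixer between 0.079 and 0.0854 m and horizontal distance between bottle_green and pad_top below 0.018 m and contact force between bottle_green and mixer above 1 N and contact force between the fingers and bottle_green above 0.5 N and angle between bottle_green's own z axis and vertical below 0.2 rad and horizontal distance between stopper_green and bottle_green below 0.008 m and z of stopper_green in the frame of bottle_green between 0.06 and 0.0675 m and angle between the z axis of stopper_green and the z axis of bottle_green, either way round below 0.12 rad), for 1 s.
3. the blue bottle, stoppered and held upright by the fingers, presses the mixer pad fully down (its underside within 1.4 mm of the pad's lowest level, 84 mm) for 1 s (z of bottle_blue in the frame of mixer between 0.079 and 0.0854 m and horizontal distance between bottle_blue and pad_top below 0.018 m and contact force between bottle_blue and mixer above 1 N and contact force between the fingers and bottle_blue above 0.5 N and angle between bottle_blue's own z axis and vertical below 0.2 rad and horizontal distance between stopper_blue and bottle_blue below 0.008 m and z of stopper_blue in the frame of bottle_blue between 0.06 and 0.0675 m and angle between the z axis of stopper_blue and the z axis of bottle_blue, either way round below 0.12 rad), for 1 s.
At the end, for the whole second after the job is handed in: every bottle present holds the stopper of its own colour, fully home (flange within about 3 mm of the rim, centred within 8 mm, not cocked), and stands upright, released and at rest on the board, within 12 mm of the centre of one of the three rings (horizontal distance between stopper_amber and bottle_amber below 0.008 m and z of stopper_amber in the frame of bottle_amber between 0.06 and 0.0675 m and angle between the z axis of stopper_amber and the z axis of bottle_amber, either way round below 0.12 rad and (horizontal distance between bottle_amber and ring0 below 0.012 m or horizontal distance between bottle_amber and ring1 below 0.012 m or horizontal distance between bottle_amber and ring2 below 0.012 m) and z of bottle_amber in the frame of board between 0.004 and 0.012 m and angle between each of bottle_amber, bottle_green, bottle_blue's own z axis and vertical below 0.1 rad and linear speed of each of bottle_amber, bottle_green, bottle_blue below 0.02 m/s and horizontal distance between stopper_green and bottle_green below 0.008 m and z of stopper_green in the frame of bottle_green between 0.06 and 0.0675 m and angle between the z axis of stopper_green and the z axis of bottle_green, either way round below 0.12 rad and (horizontal distance between bottle_green and ring0 below 0.012 m or horizontal distance between bottle_green and ring1 below 0.012 m or horizontal distance between bottle_green and ring2 below 0.012 m) and z of bottle_green in the frame of board between 0.004 and 0.012 m and horizontal distance between stopper_blue and bottle_blue below 0.008 m and z of stopper_blue in the frame of bottle_blue between 0.06 and 0.0675 m and angle between the z axis of stopper_blue and the z axis of bottle_blue, either way round below 0.12 rad and (horizontal distance between bottle_blue and ring0 below 0.012 m or horizontal distance between bottle_blue and ring1 below 0.012 m or horizontal distance between bottle_blue and ring2 below 0.012 m) and z of bottle_blue in the frame of board between 0.004 and 0.012 m); the robot touches nothing.
It fails at once if one of the other things on the bench is knocked away (more than 50 mm) (distance of any of driver, bench_brush, wax_block, crucible from where it was at the start of the episode above 0.05 m).
Of bottle_amber, bottle_green, bottle_blue only 2 to 3 are there at a start; the rules pass over those that are not, and their reading is None.
At some moment in a run one of bottle_amber, bottle_green, bottle_blue may be knocked a few centimetres aside while the robot is not near it.
It also fails if it takes over 210 s, if anything falls off the work surface, if the arm or the gripper's body presses on something with over 40 N, if the wrist force passes 120 N, or if a joint passes its speed limit or range.

## Working session

There is one attempt and no reset: what is moved stays moved. The work goes in short steps, each a Python script; the robot and the scene stay as the last script left them, time stands still between calls to the robot, and variables do not carry over. Pictures are saved under pics/ and viewed, at most 14 in all, crops included, and the job is handed in when it is done.

```bash
mkdir -p pics; ls
cat > h.py <<'E'
import numpy as np, cv2
from bench import *
def world(c,uv,z=None,depth=None):
    """pixel(s) -> world; at plane height z, or given depth"""
    uv=np.asarray(uv,float).reshape(-1,2); K=np.array(c["intrinsics"]); R=np.array(c["R"]); t=np.array(c["t"])
    d=np.c_[(uv[:,0]-K[0,2])/K[0,0],(uv[:,1]-K[1,2])/K[1,1]]; s=d.copy()
    for _ in range(15): s=d/(1+c["k1"]*(s**2).sum(1,keepdims=True))
    ray=np.c_[s,np.ones(len(s))]; o=-R.T@t
    if depth is not None: return (ray*np.asarray(depth).reshape(-1,1)-t)@R
    w=ray@R
    return o+w*((z-o[2])/w[:,2])[:,None]
def cloud(c,mask=None):
    m=c["range_z"]>0
    if mask is not None: m&=mask
    v,u=np.nonzero(m); return world(c,np.c_[u,v],depth=c["range_z"][v,u]),np.c_[u,v]
E
python3 - <<'E'
from h import *
for n in("top","side"):
    c=capture(n); cv2.imwrite(f"pics/{n}0.png",c["image"])
    np.savez(f"{n}0.npz",**c)
    o=-np.array(c["R"]).T@c["t"]; print(n,o.round(3),np.array(c["R"])[2].round(2),c["k1"])
    for q in["bottle_amber","bottle_green","bottle_blue","stopper_amber","stopper_green","stopper_blue","block","mixer","board","driver","bench_brush","wax_block","crucible"]:
        print(q,[(round(d["conf"],2),np.round(d["xy"]).astype(int).tolist()) for d in spot_in(n,q)])
print(current_orientation(),current_clock())
E
```

```text
pics
top [0.295 0.008 0.965] [ 0.22 -0.02 -0.97] -0.10620358757853463
bottle_amber []
bottle_green [(0.69, [242, 173])]
bottle_blue [(0.9, [402, 133]), (0.87, [313, 145]), (0.72, [281, 127]), (0.61, [312, 181])]
stopper_amber [(0.75, [137, 203]), (0.72, [305, 236])]
stopper_green [(0.62, [251, 245])]
stopper_blue [(0.45, [280, 242])]
block [(0.95, [285, 243]), (0.38, [410, 199])]
mixer [(0.71, [142, 205])]
board [(0.74, [408, 199])]
driver [(0.75, [164, 302])]
bench_brush [(0.8, [390, 300]), (0.41, [242, 174])]
wax_block [(0.83, [349, 135])]
crucible [(0.71, [178, 142])]
side [-0.05   0.657  0.752] [ 0.51 -0.61 -0.61] -0.02845797600657311
bottle_amber [(0.2, [348, 181])]
bottle_green [(0.94, [219, 228])]
bottle_blue [(0.98, [218, 192]), (0.88, [250, 182]), (0.76, [276, 199]), (0.72, [302, 146])]
stopper_amber [(0.65, [316, 227])]
stopper_green [(0.53, [280, 262])]
stopper_blue [(0.71, [296, 243]), (0.37, [294, 253])]
block [(0.81, [296, 252])]
mixer [(0.57, [156, 301])]
board [(0.96, [346, 182]), (0.47, [270, 168])]
driver [(0.55, [256, 363])]
bench_brush [(0.32, [271, 170])]
wax_block [(0.72, [270, 171]), (0.71, [281, 262])]
crucible [(0.74, [141, 247])]
[ 9.84657679e-01  1.74497142e-01 -8.97527596e-06 -4.76117866e-05] 1.4
```

Run:
```python
import cv2
a=cv2.imread("pics/top0.png");cv2.imwrite("pics/top0c.png",cv2.resize(a[90:330,90:470],(800,505),interpolation=cv2.INTER_CUBIC))
```

```text
(no output)
```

View pics/top0c.png

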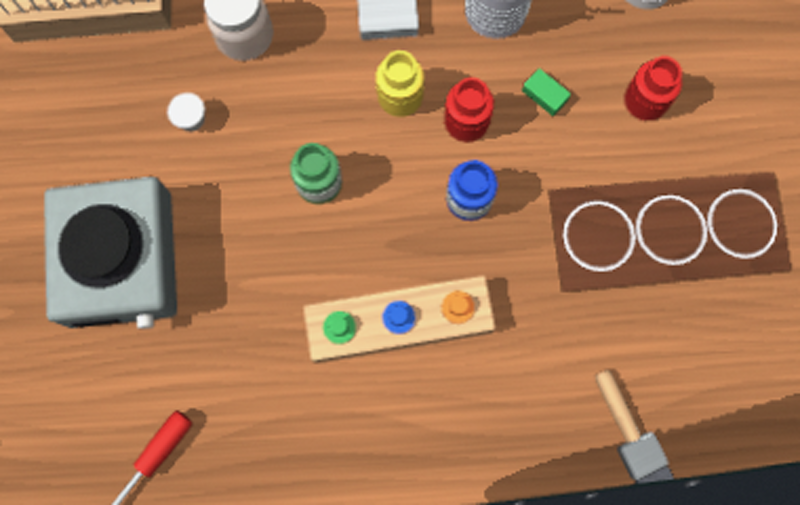

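View pics/side0.png

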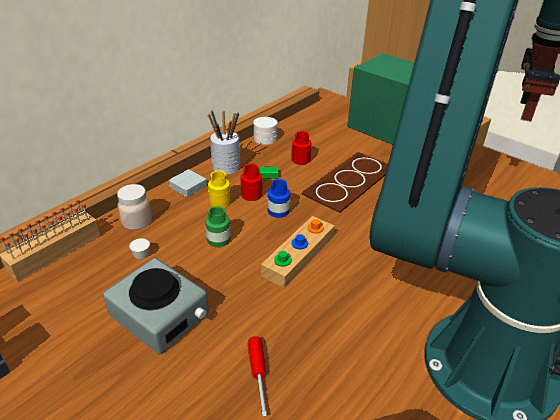

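The top view (crop) shows a green labelled bottle at (242,173) and a blue one at (312,181). Candidates of the bottle shape are yellow (281,127), red (313,145), red (402,133), green (242,173) and blue (312,181). Green and blue have paper labels and fit. The enlarged crop should show whether yellow could be the amber bottle.

Run:
```python
import cv2, numpy as np
from h import *
b=cv2.imread("pics/side0.png");cv2.imwrite("pics/sidec.png",cv2.resize(b[125:255,190:320],(600,600),interpolation=cv2.INTER_CUBIC))
for n in("top","side"):
    c=dict(np.load(f"{n}0.npz")); im=c["image"]; hsv=cv2.cvtColor(im,cv2.COLOR_BGR2HSV)
    P,uv=cloud(c); h=hsv[uv[:,1],uv[:,0]].astype(int)
    sat=(h[:,1]>100)&(h[:,2]>40)
    for name,lo,hi in(("green",45,85),("blue",105,130),("yellow",24,34),("orange",8,20)):
        m=sat&(h[:,0]>=lo)&(h[:,0]<=hi)
        mm=np.zeros(im.shape[:2],np.uint8); mm[uv[m][:,1],uv[m][:,0]]=1
        k,l,s,ce=cv2.connectedComponentsWithStats(mm)
        for i in range(1,k):
            if s[i,4]<25: continue
            sel=m&(l[uv[:,1],uv[:,0]]==i); Q=P[sel]; zt=np.percentile(Q[:,2],97)
            if zt<0.03 or zt>.15: continue
            T=Q[Q[:,2]>zt-.006]
            print(n,name,s[i,4],ce[i].round(),"ztop",zt.round(4),"topmid",((T.max(0)+T.min(0))/2)[:2].round(4),T[:,:2].mean(0).round(4),np.ptp(T,axis=0)[:2].round(3),"hsv",np.median(h[sel],0))
c=dict(np.load("top0.npz"));P,uv=cloud(c);im=c["image"]
# pad: dark at z~.092
m=(P[:,2]>.084)&(P[:,2]<.1)&(im[uv[:,1],uv[:,0]].max(1)<60)&(uv[:,0]<200)&(uv[:,1]>150)
T=P[m];print("pad",m.sum(),((T.max(0)+T.min(0))/2).round(4),np.median(T,0).round(4),np.ptp(T,axis=0).round(3))
# rings: white pixels in board region
mm=np.zeros(im.shape[:2],np.uint8);mm[160:235,345:470]=(im[160:235,345:470].min(2)>120)
k,l,s,ce=cv2.connectedComponentsWithStats(1-mm[160:235,345:470])
for i in range(1,k):
    if 200<s[i,4]<2500: 
        v,u=np.nonzero(l==i); W=world(c,np.c_[u+345,v+160],z=.008);print("ring",s[i,4],((W.max(0)+W.min(0))/2).round(4),W.mean(0).round(4),np.ptp(W,axis=0).round(3))
# block corners
m=(abs(P[:,2]-.034)<.006)&(uv[:,0]>225)&(uv[:,0]<335)&(uv[:,1]>215)&(uv[:,1]<265)
r=cv2.minAreaRect(P[m][:,:2].astype(np.float32));print("block",r)
```

```text
top green 348 [239. 169.] ztop 0.086 topmid [0.6049 0.0875] [0.6039 0.0873] [0.037 0.037] hsv [ 66. 109. 161.]
top green 172 [251. 245.] ztop 0.0562 topmid [0.4302 0.0713] [0.4296 0.0719] [0.018 0.018] hsv [ 67. 148. 202.]
top blue 2251 [ 21. 153.] ztop 0.1129 topmid [0.6813 0.6109] [0.6799 0.6075] [0.115 0.082] hsv [109. 168.  75.]
top blue 426 [314. 178.] ztop 0.0856 topmid [ 0.5746 -0.0835] [ 0.5738 -0.083 ] [0.036 0.036] hsv [112. 191. 214.]
top blue 176 [279. 240.] ztop 0.0563 topmid [0.4356 0.0073] [0.436  0.0073] [0.018 0.016] hsv [110. 189. 224.]
top yellow 437 [279. 127.] ztop 0.0855 topmid [ 0.7069 -0.0114] [ 0.7077 -0.0107] [0.037 0.037] hsv [ 28. 158. 226.]
top orange 140910 [249. 217.] ztop 0.0412 topmid [0.5554 0.0139] [0.8924 0.0355] [0.773 1.322] hsv [ 12. 142. 184.]
top orange 53 [152.  90.] ztop 0.0537 topmid [0.8295 0.2979] [0.8292 0.2969] [0.017 0.036] hsv [ 15. 104. 215.]
top orange 247 [308. 235.] ztop 0.0558 topmid [ 0.4424 -0.0571] [ 0.4427 -0.0571] [0.019 0.018] hsv [ 15. 175. 235.]
side green 503 [217. 220.] ztop 0.0841 topmid [0.6045 0.0879] [0.6027 0.0897]
[... 346 characters left out ...]
18 0.021] hsv [109. 247. 207.]
side yellow 646 [219. 189.] ztop 0.0839 topmid [ 0.7053 -0.0131] [ 0.7046 -0.0131] [0.037 0.038] hsv [ 25. 255. 201.]
side orange 99353 [235. 284.] ztop 0.0518 topmid [ 0.6748 -0.5657] [ 0.8779 -0.576 ] [1.228 2.052] hsv [ 14. 194. 170.]
pad 1085 [0.4692 0.446  0.0919] [0.5248 0.3246 0.0926] [0.403 0.329 0.016]
ring 656 [ 0.5232 -0.3978  0.008 ] [ 0.5232 -0.3979  0.008 ] [0.071 0.072 0.   ]
ring 670 [ 0.5219 -0.3131  0.008 ] [ 0.5216 -0.3131  0.008 ] [0.073 0.072 0.   ]
ring 688 [ 0.5201 -0.2283  0.008 ] [ 0.5197 -0.2277  0.008 ] [0.072 0.071 0.   ]
block ((0.43650007247924805, 0.006164327263832092), (0.06088811159133911, 0.1985786259174347), 6.015438079833984)
```

View pics/sidec.png

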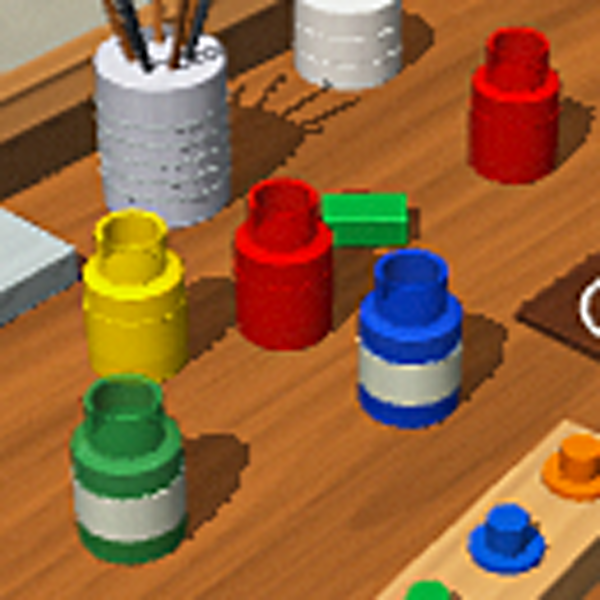

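Viewed crop: yellow and both red bottles have no paper label, and yellow is not amber glass, so they are look-alikes and the amber bottle is absent. The job is therefore green (219,228 in the side view) and blue (278,199), both labelled. I'll start stoppering with green.

```bash
cat >> h.py <<'E'
Q=[1.,0,0,0]
HUE={"green":(45,90),"blue":(103,130)}
def find(col,cam="top",zlo=.072,zhi=.12):
    """axis xy and top height of the bottle of a colour (stoppered or not)"""
    c=capture(cam); P,uv=cloud(c); h=cv2.cvtColor(c["image"],cv2.COLOR_BGR2HSV)[uv[:,1],uv[:,0]].astype(int)
    lo,hi=HUE[col]
    m=(h[:,1]>90)&(h[:,2]>40)&(h[:,0]>=lo)&(h[:,0]<=hi)&(P[:,2]>zlo)&(P[:,2]<zhi)&(abs(P[:,1])<.48)&(P[:,0]>.3)&(P[:,0]<.8)
    T=P[m]
    if len(T)<20: return None
    T=T[np.linalg.norm(T[:,:2]-np.median(T[:,:2],0),axis=1)<.03]
    zt=np.percentile(T[:,2],97); S=T[T[:,2]>zt-.006]
    return np.r_[(S.max(0)[:2]+S.min(0)[:2])/2,zt,len(T)]
def at(p,z): return [float(p[0]),float(p[1]),float(z)]
def go(p,z): move_ptp(at(p,z),Q)
def stopper(col,s):
    """fetch stopper at s and put it in its bottle; push it home"""
    move_gripper(.042); go(s,.12); servo_line(at(s,.0405)); move_gripper(.0)
    print("grip",current_finger_gap(),current_grip_force()); servo_line(at(s,.17))
    b=find(col); print("bottle",b)
    if b is None: return
    go(b,.17); servo_line(at(b,.115)); hit=servo_line(at(b,.0915),rate=.04,contact_N=8)
    print("insert hit",hit,current_position(),current_force()); move_gripper(.05); servo_line(at(b,.15))
    move_gripper(0.); hit=servo_line(at(b,.099),rate=.03,contact_N=12); print("push",hit,current_position()); servo_line(at(b,.15))
E
python3 - <<'E'
from h import *
c=dict(np.load("top0.npz"));P,uv=cloud(c);im=c["image"]
m=(abs(P[:,2]-.092)<.006)&(np.linalg.norm(P[:,:2]-[.525,.325],axis=1)<.05)
T=P[m];print("pad",m.sum(),((T.max(0)+T.min(0))/2).round(4),cv2.minEnclosingCircle(T[:,:2].astype(np.float32)))
stopper("green",(.4294,.0705)); print(current_clock()); print(find("green"),find("blue"))
E
```

```text
pad 914 [0.5283 0.3195 0.0915] ((0.5281662940979004, 0.31966352462768555), 0.03886823356151581)
grip 0.018082178563417185 30.001340210437775
bottle None
6.925
None [ 5.74407552e-01 -8.35477605e-02  8.67883069e-02  1.27000000e+02]
```

```bash
sed -i 's/    b=find(col); print("bottle",b)/    b=next((x for x in (find(col),find(col,"side")) if x is not None),None); print("bottle",b)/' h.py
sed -i 's/^def stopper(col,s):/def stopper(col,s,fetch=True):/; s/^    move_gripper(.042); go(s,.12)/    if fetch: move_gripper(.042); go(s,.12)/; s/^    print("grip",current_finger_gap/    if fetch: print("grip",current_finger_gap/' h.py
python3 - <<'E'
from h import *
print(current_finger_gap(),current_grip_force())
print(find("green"),find("green","side"))
c=capture("side");cv2.imwrite("pics/s1.png",c["image"][100:340,150:400].repeat(2,0).repeat(2,1))
E
```

```text
0.017985789626297856 29.99997764825821
None [6.04528295e-01 8.76840276e-02 8.48138805e-02 1.64000000e+02]
```

View pics/s1.png

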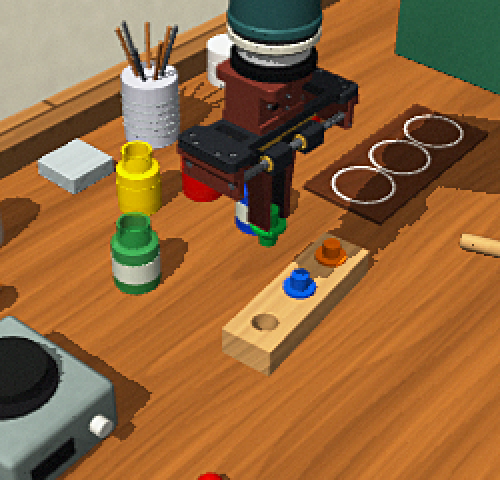

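The stopper is held upright between the fingers, the block hole is empty, and the green bottle is undisturbed (around crop (137,250)). I'll measure the stopper's offset in the grip before inserting.

Run:
```python
from h import *
p=current_position();print(p)
c=capture("side"); P,uv=cloud(c); h=cv2.cvtColor(c["image"],cv2.COLOR_BGR2HSV)[uv[:,1],uv[:,0]].astype(int)
m=(h[:,1]>90)&(h[:,0]>=45)&(h[:,0]<=90)&(np.linalg.norm(P[:,:2]-p[:2],axis=1)<.05)&(P[:,2]>.12)&(P[:,2]<.2)
T=P[m];print(m.sum(),T.min(0),T.max(0),(T.min(0)+T.max(0))/2-p)
F=T[T[:,2]>T[:,2].max()-.02]
for z in np.arange(.13,.19,.005):
    s=T[(T[:,2]>=z)&(T[:,2]<z+.005)]
    if len(s): print(round(z,3),len(s),s.min(0)[:2].round(4),s.max(0)[:2].round(4))
```

```text
[0.42903034 0.0704913  0.16942157]
171 [0.41109799 0.05427516 0.14236795] [0.43803178 0.08947287 0.19941023] [-0.00446545  0.00138272  0.00146752]
0.14 8 [0.4202 0.0698] [0.4289 0.0786]
0.145 13 [0.42   0.0699] [0.4331 0.0802]
0.15 14 [0.419 0.068] [0.4326 0.0824]
0.155 6 [0.4192 0.0745] [0.4243 0.0833]
0.16 23 [0.412  0.0543] [0.4343 0.0882]
0.165 60 [0.4111 0.058 ] [0.438  0.0895]
0.17 11 [0.4184 0.0597] [0.4247 0.0873]
0.175 8 [0.418  0.0629] [0.4223 0.0774]
0.18 27 [0.4184 0.0597] [0.4323 0.0752]
```

```bash
sed -i 's/^    if fetch: move_gripper(.042); go(s,.12); \(.*\)$/    if fetch: move_gripper(.042); go(s,.12); \1/' h.py
python3 - <<'E'
from h import *
p=current_position()
stopper("green",p[:2],fetch=False); print(current_clock())
go((.45,-.1),.25); print(find("green"),find("blue"))
E
```

```text
bottle [6.04690035e-01 8.82989081e-02 8.48131456e-02 1.60000000e+02]
insert hit True [0.60411147 0.08825201 0.09107371] [-0.28828575 -0.18880228  4.26677957]
push True [0.60472747 0.0882873  0.10434293]
13.0917
[6.03819675e-01 8.95245259e-02 1.06309593e-01 2.31000000e+02] None
```

Run:
```python
from h import *
stopper("blue",(.4352,.0065)); print(current_clock())
move_gripper(.088); go((.45,.25),.25); print(find("green"),find("blue"),find("green","side"),find("blue","side"))
```

```text
grip 0.018219953748436938 30.001335740089417
bottle [ 5.72427910e-01 -8.43942282e-02  8.54374428e-02  1.44000000e+02]
insert hit True [ 0.57188448 -0.08431026  0.09107806] [-0.46611204 -0.28357835  5.28030096]
push True [ 0.57245266 -0.08442427  0.10431975]
23.7667
[6.04766362e-01 8.88508421e-02 1.06547895e-01 2.35000000e+02] [ 5.71782207e-01 -8.19339127e-02  1.06016828e-01  2.32000000e+02] [6.02266108e-01 8.97192427e-02 1.05009793e-01 2.39000000e+02] [ 5.71089348e-01 -8.24534783e-02  1.05237636e-01  2.13000000e+02]
```

```bash
cat >> h.py <<'E'
PAD=(.5275,.3195)
def press(col,b):
    move_gripper(.088); go(b,.16); servo_line(at(b,.030)); move_gripper(0.)
    print("grip",current_finger_gap(),current_grip_force())
    servo_line(at(b,.2)); go(PAD,.2); servo_line(at(PAD,.130))
    hit=servo_line(at(PAD,.110),rate=.02,contact_N=20)
    print("press",hit,current_position(),current_force()[2],current_clock())
def place(ring):
    servo_line(at(PAD,.2)); go(ring,.2); servo_line(at(ring,.055))
    hit=servo_line(at(ring,.034),rate=.03,contact_N=4); print("place",hit,current_position()); move_gripper(.085); servo_line(at(ring,.2))
E
python3 - <<'E'
from h import *
press("green",(.6040,.0885)); sleep(2.3)
print(current_position(),current_force(),current_clock(),find("green"),find("green","side"))
c=capture("side");cv2.imwrite("pics/s2.png",c["image"][190:370,80:260].repeat(3,0).repeat(3,1))
E
```

```text
grip 0.05313168513048059 30.000663137424652
press True [0.52784992 0.31973868 0.11455908] 9.457578721584488 33.2083
[0.52783761 0.31971798 0.11473629] [-1.56649899 -1.08786221  9.67732854] 35.5083 [ 0.51166945  0.31028745  0.09523403 20.        ] [5.18053338e-01 3.28082088e-01 9.88105074e-02 1.54000000e+02]
```

View pics/s2.png

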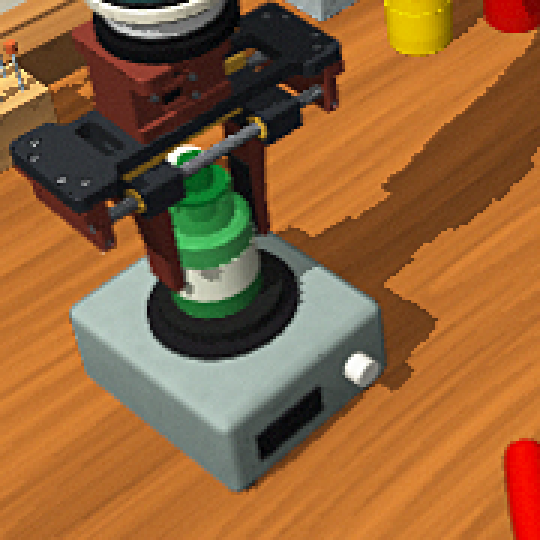

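The picture shows the green stoppered bottle upright on the middle of the black pad (crop (215,300)). At about 11–12 N net the pad may not be fully down, so I'll press on in small steps.

Run:
```python
from h import *
for z in (.114,.113,.112,.111,.110):
    servo_line(at(PAD,z),rate=.02); sleep(.2); p=current_position(); f=current_force(); print(z,p[2],f[2])
    if f[2]>20: break
sleep(2.3); print(current_position(),current_force(),current_clock())
```

```text
0.114 0.11518115126718398 9.163287288924563
0.113 0.11430020888656385 10.097683862586535
0.112 0.11417979612964721 14.818523603285302
0.111 0.11411321038977167 21.33383640156784
[0.52804822 0.31975623 0.11410056] [-5.95256814 -2.50261903 22.80854166] 39.7583
```

```bash
cat >> h.py <<'E'
def push():
    for z in (.114,.113,.112,.111,.110,.109,.108):
        servo_line(at(PAD,z),rate=.02); sleep(.2); p=current_position(); f=current_force(); print(z,p[2],f[2])
        if f[2]>20: break
    sleep(2.3); print(current_position(),current_force(),current_clock())
E
python3 - <<'E'
from h import *
place((.5230,-.3978)); go((.45,.25),.25)
for k in("green","blue"): print(k,find(k),find(k,"side"))
print(current_clock())
c=capture("top");cv2.imwrite("pics/t2.png",cv2.resize(c["image"][90:330,90:470],(760,480)))
E
```

```text
place True [ 0.52298108 -0.39767908  0.03785288]
green [ 5.24100508e-01 -3.93670703e-01  1.14015863e-01  2.68000000e+02] [ 5.21303122e-01 -3.96274107e-01  1.12944744e-01  2.02000000e+02]
blue [ 5.72671168e-01 -8.18858611e-02  1.06314369e-01  2.34000000e+02] [ 5.71259981e-01 -8.31407042e-02  1.05072006e-01  2.13000000e+02]
49.1667
```

View pics/t2.png

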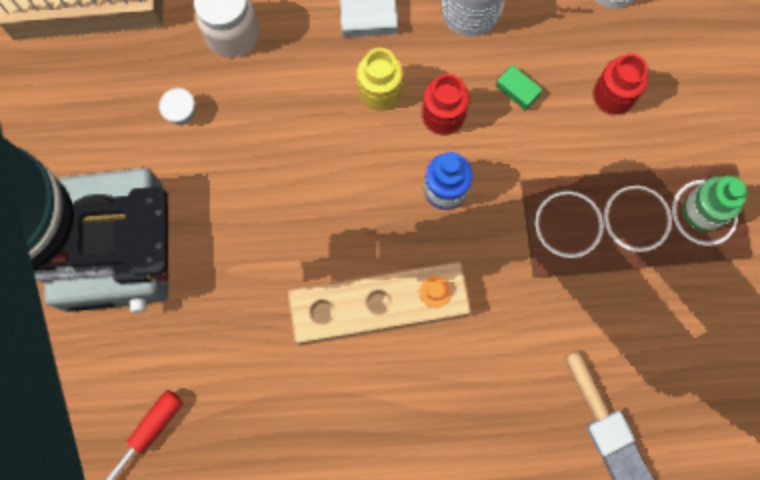

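Green stands upright and stoppered in the outer ring (crop (708,212)). Blue is stoppered at (448,180) and hasn't moved. Next is blue.

Run:
```python
from h import *
press("blue",(.5720,-.0830)); push()
place((.5200,-.2280)); go((.45,.25),.25)
for k in("green","blue"): print(k,find(k),find(k,"side"))
print(current_clock())
for n,s in(("top",np.s_[140:270,300:490]),("side",np.s_[120:230,290:420])):
    c=capture(n);cv2.imwrite(f"pics/{n}3.png",c["image"][s].repeat(4,0).repeat(4,1))
```

```text
grip 0.053254140939455054 30.000579295156058
press True [0.52784995 0.31971114 0.11467957] 10.07449475874982 56.725
0.114 0.11525201322935405 8.350125082419726
0.113 0.11432502255317753 10.434032081387915
0.112 0.11422907707861933 16.18320700202031
0.111 0.11417076212609933 23.376876152362506
[0.52803794 0.31976759 0.11417649] [-6.4134595  -2.19080448 22.83041045] 60.825
place True [ 0.51989355 -0.22794085  0.03794311]
green [ 5.24204556e-01 -3.93961631e-01  1.14318101e-01  2.65000000e+02] [ 5.20880019e-01 -3.94345979e-01  1.13408791e-01  2.03000000e+02]
blue [ 5.19692420e-01 -2.25338951e-01  1.14119365e-01  2.69000000e+02] [ 5.18434825e-01 -2.25772984e-01  1.12836389e-01  2.28000000e+02]
69.1
```

View pics/top3.png

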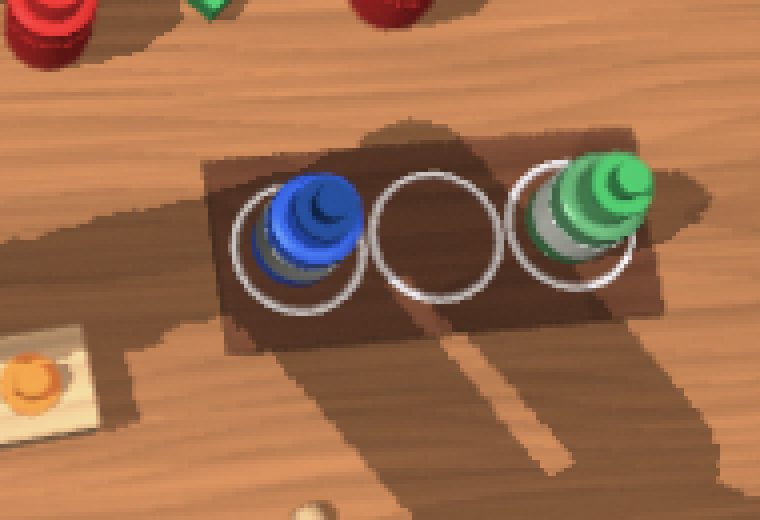

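View pics/side3.png

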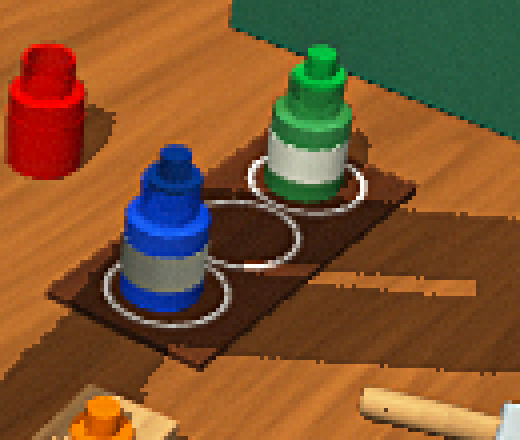

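Both bottles stand upright, stoppered and inside their rings: blue near (300,250) and green near (570,225) in the top crop. The arm is clear, so I'm handing in.

```bash
python3 -c "
from h import *
print(close_job())"
```

```text
the job is handed in; nothing more can be done
None
```

Job handed in at about 69 s on the robot's clock: the green and then the blue bottle were stoppered, pressed on the pad to its hard stop for over two seconds and stood upright in separate rings; I took the amber bottle to be absent (the yellow and red bottles have no label), and no verdict was returned.

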